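# Feel round the rim of a bearing ring

## Task

Feel the top rim of the large bearing ring on the gauge for burrs: starting on the rim beside the square index block, run the fingertips lightly all the way round it, clockwise seen from above, touching it beside each of the nine marks on the platen in turn and ending back beside the block. Press so gently that the sprung platen never goes right down, and do not lift the ring, push it off its place or disturb the disc inside it or anything else on the bench. Finish with the fingers clear of everything.

Things in the scene. Friction and masses are not known exactly. Their poses are not given: they have to be found in the camera images.
- gauge: ring gauge fixed to the bench: round grey cast base (diameter 188, 34 high); over it a round aluminium platen on a spring (diameter 180, 12 thick, top 67 above the bench) with nine dark flat radial marks every 40 degrees, 74 to 86 from the centre. Origin: centre of the base's underside on the bench, z up, x towards the square index block on the platen
- index (a point): middle of the top of the square index block, a dark steel block standing on the platen at the first mark, outside the ring: 24 (radial, from 76 to 100 from the centre) x 20 x 14 high, top 81 above the bench, 10 below the ring's rim; point fixed to the base. Opposite it a black handwheel (not used) sticks out of the base to 106 from the centre, 40 high
- ring: polished steel bearing ring lying loose on the platen round three low pins (about 1.5 play): outer diameter 136, inner 114, wall 11, height 24; origin at the centre of its underside, z up. Its flat top rim is 91 above the bench while nothing presses it. Where it is touched counts as the point midway between the fingertips, so keep them closed
- platen (a joint): how far the platen is pressed down (m): 0 at rest, 0.016 fully down against its stop. It goes straight down without tilting; the spring starts to yield at about 2 N on the rim and takes about 0.3 N more per mm (about 7 N at the stop), and lifts the platen back when released
- plug: dark steel disc, diameter 30, height 20, standing loose on the platen inside the ring, top 4 below the rim; origin centre of its underside
- rim0 (a point): point on the middle of the ring's top rim (62.5 from the centre, 91 above the bench) beside the index block; fixed to the base, does not sink with the platen
- rim1 (a point): like rim0, 40 degrees clockwise from it seen from above, beside mark 1
- rim2 (a point): like rim0, 80 degrees clockwise from it seen from above, beside mark 2
- rim3 (a point): like rim0, 120 degrees clockwise from it seen from above, beside mark 3
- rim4 (a point): like rim0, 160 degrees clockwise from it seen from above, beside mark 4
- rim5 (a point): like rim0, 200 degrees clockwise from it seen from above, beside mark 5
- rim6 (a point): like rim0, 240 degrees clockwise from it seen from above, beside mark 6
- rim7 (a point): like rim0, 280 degrees clockwise from it seen from above, beside mark 7
- rim8 (a point): like rim0, 320 degrees clockwise from it seen from above, beside mark 8
- small_ring: small loose steel ring, outer diameter 60, height 16, flat on the bench near the gauge; origin centre of underside; leave alone
- roller: loose steel roller standing on end near the gauge, diameter 26, height 40; origin centre of underside; leave alone
- caliper: slide caliper lying flat, about 200 long, 60 wide, 12 high; origin under the middle of its beam; leave alone
- jar: closed jar with black cap, diameter 60, height 75; origin centre of underside; leave alone
- driver: screwdriver lying flat, about 200 long, 30 high; origin on its underside; leave alone
- tray: empty blue open tray 120 x 160 x 30; origin centre of underside; leave alone
- block: brass cylinder standing on end, diameter 44, height 50; origin centre of underside; leave alone

How it is judged:
By the outcome, as a careful person would: the job done as asked, in the order asked, and still so for the second after the job is handed in, with the robot touching nothing.
It also fails if it takes over 58 s, if anything falls off the work surface, if the arm or the gripper's body presses on something with over 40 N, if the wrist force passes 120 N, or if a joint passes its speed limit or range.

## Robot

A 6-joint arm with a two-finger parallel gripper is mounted at the origin on the work surface. World frame = base frame: x ahead of the robot, y to its left, z up, the work surface at z = 0. Lengths are in mm, angles in rad, forces in N, time in s.
With the tool pointing down it reaches from about 275 to 750 mm from the base axis. Payload 10.2 kg.
Tool frame: the origin (TCP) lies at the very end of the fingers, on their centre line; the grasp point (between the pads) lies 19 mm behind it; x points along the fingers, y is the direction in which the jaws open and shut, and the axes are right-handed (so a half turn about x gives the same grasp; the last joint's range is limited). The gripper opens to 85 mm and grips with 20 to 120 N. Pads are 22 mm wide; open, the fingers measure 114 mm over their backs; the gripper's body (76 mm by 85 mm) begins 54 mm behind the grasp point. The pads swing forward as they close: fully open they stand 13 mm farther back than shut.
Start: joints at [1.074, 0.313, 1.498, -0, 1.331, -0.223], TCP at [141.968, 505.446, 231.294] pointing down, gripper open.
Joint ranges: [-2.94, 2.94], [-0.97, 2.17], [0.19, 2.56], [-1.23, 4.37], [0.02, 3.11], [-2.88, 2.88]. Speed limits (rad/s): [2.39, 2.39, 3.01, 3.14, 3.14, 3.14].

## Interface

Orientations are given as a unit quaternion [w, x, y, z].
In Python, from rig import ctrl, viewer, order gives the robot as it stands. The module is installed in compiled form; this text tells all that it offers.
- The arm moves only by the tool carry_out, never from a script. Its argument "deltas" is a list of rows, each a list of 7 numbers: the gripper command: -1 is fully open, 1 is shut, values between are in proportion, then the shift along the tool's x, y, z in mm, then the turn, a rotation vector about the tool's x, y, z in degrees. A call has exactly 5 rows; each row is the pose to reach, as a shift and turn from the pose commanded when the call began, along the tool's axes at that moment; what a row does not reach only later rows make up. A row lasts 1/8 s, in which the tool goes at most 62.5 mm and 10.7 degrees, less where a joint would pass 70% of its speed; a pose out of reach is approached as far as the arm can. A call with a gripper value outside its range is refused whole. The fingers move at their own pace and stop on an object; "newtons" is the grip in N (left out, the last holds). Time passes only in rows, so rows that repeat a pose let the fingers close, or fill a call up. It gives the time, the measured TCP pose, the force and the opening at its end, in the units of the state.
- ctrl.sense(): the state, without advancing time (a new reading comes with each control period).
- viewer.capture(name): name is "side" or "top"; returns the picture (400x640x3 uint8, red, green, blue); there is no depth.
- viewer.calibration(name): a dict with "fx", "fy", "cx", "cy" (pixels), "xyz" and "attitude" of the camera in the world. Camera axes: x right, y down, z forward; pixel columns grow to the right and rows downward; lengths in mm; the calibration is good to about 2 mm. A picture is of the moment at which its call begins. calibration takes no time and is no camera call.
- order.finish_job(): hands the job in, once; it reports no verdict.
The state is a dict: "time_s": time; "joints": joint angles; "dq": joint speeds; "tau": joint torques, N m; "eef_pos": TCP position; "ee_rot": TCP orientation; "force": force on the tool from outside, world axes, zero at the start; "wrist_torque": the same for the moment, N m; "grip_width": opening from 0.0 (shut) to 1.0 (fully open).
Only numpy, scipy, OpenCV 4.12 (cv2) and the standard library are available. Lean on these libraries where they do the work, as an engineer would, in place of code of your own. Each camera call takes 0.05 s, during which the arm holds its last target. There are 200 camera calls.

## Working session

There is one attempt and no reset: what is moved stays moved. The work goes in short steps, Python scripts to look and compute and a tool call to move; the robot and the scene stay as the last step left them, time stands still between calls to the robot, and variables do not carry over. Pictures are saved under pics/ and viewed, about 8 in all and at most 12, crops included, and the job is handed in when it is done.

Besides the shell and the picture viewer there is one more tool, called after "Request:" as name([rows], argument=value, ...), one row to a line, values as JSON. carry_out: Moves the arm, as the interface text tells. Its arguments: {"type":"object","properties":{"deltas":{"type":"array"},"newtons":{"type":"number"}},"required":["deltas"]}

```bash
mkdir -p pics; python3 - <<'E'
from rig import ctrl, viewer
import cv2
for n in("top","side"):
    cv2.imwrite(f"pics/{n}0.png",viewer.capture(n)[:,:,::-1]); print(n,viewer.calibration(n))
print(ctrl.sense())
E
```

```text
top {'fx': 398.2190936171682, 'fy': 398.2190936171682, 'cx': 319.83612801432344, 'cy': 201.6958686462922, 'xyz': array([ 454.94716611,   16.90997754, 1107.85370182]), 'attitude': array([-0.01714809,  0.70943365, -0.70392549,  0.0299791 ])}
side {'fx': 499.6060148494137, 'fy': 499.6060148494137, 'cx': 318.88000299560497, 'cy': 194.35069983190348, 'xyz': array([ 291.37551888, -877.44862396,  884.27945659]), 'attitude': array([-0.40474169,  0.90531029, -0.11605134,  0.05594228])}
{'time_s': 0.1, 'joints': array([ 1.07360363e+00,  3.13367649e-01,  1.49836251e+00,  9.18111300e-06,
        1.33100473e+00, -2.23387007e-01]), 'dq': array([ 2.36449159e-04, -1.08019197e-03, -1.70095616e-03, -5.35000182e-05,
       -5.19029294e-05, -6.50589003e-04]), 'tau': array([ 3.46352528e-03, -4.12893784e+01, -2.60141480e+01, -2.41601319e-04,
        2.99857260e-03,  1.50115875e-05]), 'eef_pos': array([141.8481107 , 505.23339265, 230.80528501]), 'ee_rot': array([ 0.70034515,  0.09612677,  0.70063579, -0.09688038]), 'force': array([-0.0816    ,  0.93209761, -1.07966158]), 'wrist_torque': array([-0.04117281, -0.00239374,  0.02452626]), 'grip_width': 1.0001573417870995}
```

View pics/top0.png

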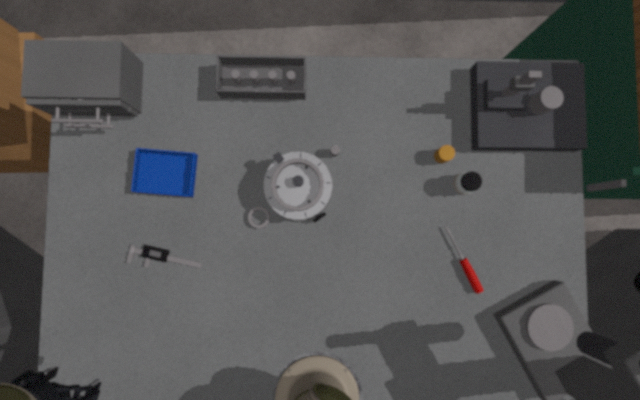

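View pics/side0.png

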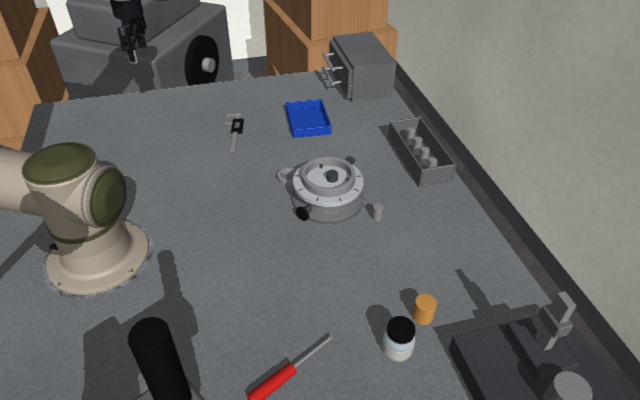

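Top: the gauge is at about (298,186), the dark block at (279,157) and the handwheel at (319,217). The roller is at (335,151) and the small ring at (257,217). Side: the gauge is at about (329,187). I'll zoom in on both.

```bash
python3 - <<'E'
import cv2,numpy as np
t=cv2.imread("pics/top0.png")[140:235,240:350]; s=cv2.imread("pics/side0.png")[145:225,270:390]
a=cv2.resize(t,None,fx=5,fy=5,interpolation=cv2.INTER_CUBIC);cv2.imwrite("pics/tz.png",cv2.convertScaleAbs(a,alpha=1.3))
cv2.imwrite("pics/sz.png",cv2.resize(s,None,fx=6,fy=6,interpolation=cv2.INTER_CUBIC))
E
```

```text
(no output)
```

View pics/tz.png

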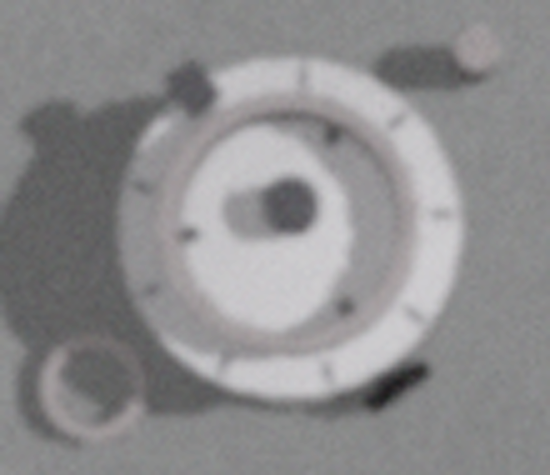

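View pics/sz.png

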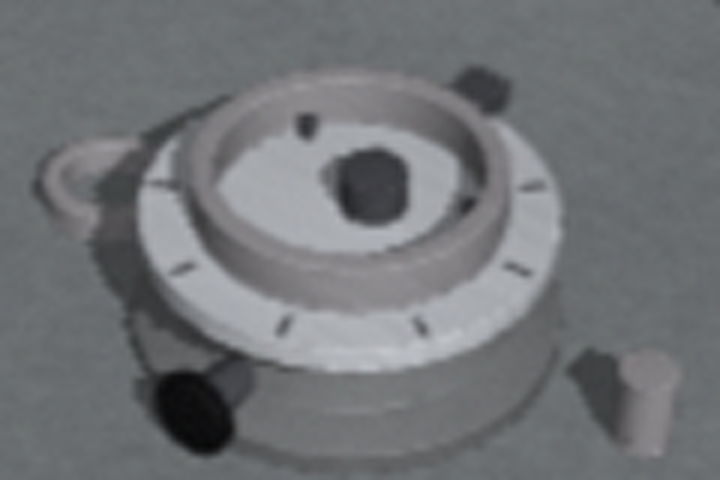

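Top crop: the marks are at (304,74), (398,119), (441,214), (414,313), (328,373), (224,362), (153,290) and (143,187), with the block at (191,88). The side crop shows six marks. I'll cast these onto z=67 and fit the centre and phase.

```bash
cat > h.py <<'E'
import numpy as np
from scipy.spatial.transform import Rotation as R
from scipy.optimize import least_squares
from rig import ctrl, viewer
def cast(n,uv,z):
    c=viewer.calibration(n); uv=np.atleast_2d(uv).astype(float)
    d=np.c_[(uv[:,0]-c['cx'])/c['fx'],(uv[:,1]-c['cy'])/c['fy'],np.ones(len(uv))]
    d=R.from_quat(c['attitude'],scalar_first=True).apply(d)
    return (c['xyz']+d*((z-c['xyz'][2])/d[:,2])[:,None])[:,:2]
def tool(): 
    s=ctrl.sense(); return s,R.from_quat(s['ee_rot'],scalar_first=True)
E
python3 - <<'E'
from h import *
T=np.array([(304,74),(398,119),(441,214),(414,313),(328,373),(224,362),(153,290),(143,187)])
S=np.array([(533,187),(516,269),(420,327),(284,326),(183,268),(160,183)])
t=cast("top",(T+.5)/5-.5+[240,140],67); s=cast("side",(S+.5)/6-.5+[270,145],67)
b=cast("top",(np.array([191,88])+.5)/5-.5+[240,140],81)[0]
print("block top",b)
def fit(p,k):
    f=lambda q:(q[:2]+q[3]*np.c_[np.cos(q[2]-k*np.pi/4.5),np.sin(q[2]-k*np.pi/4.5)]-p).ravel()
    r=least_squares(f,[*p.mean(0),np.arctan2(*(b-p.mean(0))[::-1]),80]); print(r.x,np.degrees(r.x[2]),np.abs(r.fun).max())
fit(t,np.arange(1,9)); 
for o in(1,2,3): fit(s,np.arange(6)+o)
# ring rim fit: outer/inner ellipse points in top crop
for P,z,n,zo,o in(([(284,92),(290,356)],91,"top",5,(240,140)),([(158,222),(415,222)],91,"top",5,(240,140)),([(176,165),(510,165)],91,"side",6,(270,145))):
    q=cast(n,(np.array(P)+.5)/zo-.5+o,z);print(n,q.tolist(),q.mean(0))
s,r=tool(); print(r.as_matrix().round(3), s['joints'])
E
```

```text
block top [638.56376196 108.61369009]
[568.68562691  56.97298682   0.61615833  79.7955217 ] 35.303272086333884 0.937480762038831
[567.46478522  57.16287937   0.61537453  80.46732431] 35.25836347734439 1.031670686446148
[567.46478522  57.16287938   1.31350623  80.46732432] 75.25836348016226 1.0316706790905528
[567.46478522  57.16287937   2.01163793  80.46732426] 115.25836348101302 1.0316707152941973
top [[635.1967731134603, 59.87178802163068], [499.1392792031678, 55.301148779248564]] [567.16802616  57.5864684 ]
top [[567.2900296196545, 123.61119536997175], [568.5058289048437, -8.08029359015191]] [567.89792926  57.76545089]
side [[496.7824117115342, 73.26832692848416], [632.1871382748368, 38.79858821992991]] [564.48477499  56.03345757]
[[-0.001  0.27   0.963]
 [-0.001  0.963 -0.27 ]
 [-1.    -0.001 -0.   ]] [ 1.07360363e+00  3.13367649e-01  1.49836251e+00  9.18111300e-06
  1.33100473e+00 -2.23387007e-01]
```

```bash
cat >> h.py <<'E'
C=np.array([568.,57.]); PH=35.3
def rim(a): t=np.radians(PH-a); return C+62.5*np.array([np.cos(t),np.sin(t)])
E
python3 - <<'E'
from h import *
s,r=tool(); print((r.inv().apply([*rim(0),131]-np.array([141.968,505.446,231.294]))).round(1), rim(0))
for k in range(9):
    print(k,[ [float(round(v,1)) for v in r.inv().apply([*(rim(40*k+8*j)-rim(40*k)),0])[1:]] for j in range(1,6)])
E
```

```text
[ 100.4 -267.9  570.8] [619.00859938  93.11610152]
0 [[-5.9, 6.4], [-12.7, 11.9], [-20.2, 16.4], [-28.2, 19.8], [-36.7, 22.0]]
1 [[-8.7, 1.1], [-17.4, 0.9], [-26.0, -0.5], [-34.3, -3.0], [-42.2, -6.7]]
2 [[-7.3, -4.8], [-13.9, -10.5], [-19.6, -17.1], [-24.4, -24.4], [-28.0, -32.3]]
3 [[-2.5, -8.3], [-3.9, -17.0], [-4.1, -25.7], [-3.0, -34.3], [-0.7, -42.7]]
4 [[3.4, -8.0], [7.9, -15.5], [13.4, -22.3], [19.8, -28.2], [26.9, -33.2]]
5 [[7.8, -4.0], [16.0, -6.8], [24.6, -8.5], [33.3, -8.9], [42.0, -8.1]]
6 [[8.5, 2.0], [16.6, 5.1], [24.3, 9.3], [31.2, 14.6], [37.4, 20.7]]
7 [[5.2, 7.0], [9.5, 14.6], [12.6, 22.7], [14.6, 31.2], [15.3, 39.9]]
8 [[-0.5, 8.7], [-2.1, 17.3], [-5.0, 25.5], [-8.9, 33.3], [-13.9, 40.4]]
```

Request:
carry_out([
  [1, 0, -24, 50, 0, 0, 0],
  [1, 0, -48, 100, 0, 0, 0],
  [1, 0, -72, 150, 0, 0, 0],
  [1, 0, -96, 200, 0, 0, 0],
  [1, 0, -120, 250, 0, 0, 0],
], newtons=20)

```text
time_s: 0.72
eef_pos: [351.3, 320.9, 231.2]
ee_rot: [0.7, 0.096, 0.701, -0.097]
force: [-0.1, 0.6, 0.6]
grip_width: 0.003
```

Request:
carry_out([
  [1, 0, -24, 50, 0, 0, 0],
  [1, 0, -48, 100, 0, 0, 0],
  [1, 0, -72, 150, 0, 0, 0],
  [1, 0, -96, 200, 0, 0, 0],
  [1, 0, -120, 250, 0, 0, 0],
])

```text
time_s: 1.35
eef_pos: [559.5, 137.8, 231.0]
ee_rot: [0.7, 0.097, 0.701, -0.097]
force: [-1.5, 1.0, -0.2]
grip_width: -0.001
```

Request:
carry_out([
  [1, 0, -24, 50, 0, 0, 0],
  [1, 20, -27.9, 70.8, 0, 0, 0],
  [1, 60, -27.9, 70.8, 0, 0, 0],
  [1, 100, -27.9, 70.8, 0, 0, 0],
  [1, 100, -27.9, 70.8, 0, 0, 0],
])

```text
time_s: 1.98
eef_pos: [617.5, 93.2, 128.4]
ee_rot: [0.698, 0.096, 0.703, -0.097]
force: [-0.5, 0.6, 0.6]
grip_width: 0.002
```

```bash
python3 - <<'E'
from h import *
import cv2
im=viewer.capture("side"); s,r=tool(); print(s['eef_pos'],s['force'],s['time_s'],r.as_matrix().round(3).tolist())
cv2.imwrite("pics/s1.png",cv2.resize(im[110:225,265:395,::-1],None,fx=5,fy=5,interpolation=cv2.INTER_CUBIC))
E
```

```text
[618.80103201  93.1831106  131.06633201] [ 0.04003131 -0.01186959  1.78915311] 2.025 [[-0.002, 0.27, 0.963], [0.0, 0.963, -0.27], [-1.0, -0.0, -0.002]]
```

View pics/s1.png

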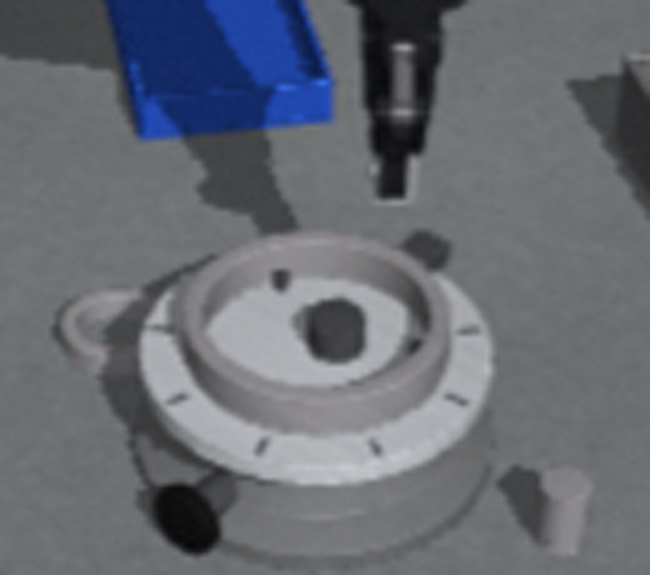

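The closed tips at (393,200) are directly above the rim beside the block. I'll descend gently to about 5 mm of sink.

Request:
carry_out([
  [1, 12, 0, 0, 0, 0, 0],
  [1, 22, 0, 0, 0, 0, 0],
  [1, 29, 0, 0, 0, 0, 0],
  [1, 34, 0, 0, 0, 0, 0],
  [1, 36, 0, 0, 0, 0, 0],
])

```text
time_s: 2.65
eef_pos: [619.0, 93.2, 95.1]
ee_rot: [0.7, 0.097, 0.701, -0.097]
force: [0.3, 0.9, -0.0]
grip_width: 0.003
```

Request:
carry_out([
  [1, 2, 0, 0, 0, 0, 0],
  [1, 4, 0, 0, 0, 0, 0],
  [1, 6, 0, 0, 0, 0, 0],
  [1, 8, 0, 0, 0, 0, 0],
  [1, 9, 0, 0, 0, 0, 0],
])

```text
time_s: 3.28
eef_pos: [619.2, 93.2, 86.5]
ee_rot: [0.701, 0.097, 0.7, -0.096]
force: [0.3, 0.5, 3.0]
grip_width: 0.003
```

Request:
carry_out([
  [1, 0, 0, 0, 0, 0, 0],
  [1, 0, 0, 0, 0, 0, 0],
  [1, 0, 0, 0, 0, 0, 0],
  [1, 0, 0, 0, 0, 0, 0],
  [1, 0, 0, 0, 0, 0, 0],
])

```text
time_s: 3.9
eef_pos: [619.2, 93.2, 86.4]
ee_rot: [0.701, 0.097, 0.7, -0.096]
force: [0.6, 0.4, 3.3]
grip_width: 0.0
```

Request:
carry_out([
  [1, 0, -5.9, 6.4, 0, 0, 0],
  [1, 0, -12.7, 11.9, 0, 0, 0],
  [1, 0, -20.2, 16.4, 0, 0, 0],
  [1, 0, -28.2, 19.8, 0, 0, 0],
  [1, 0, -36.7, 22.0, 0, 0, 0],
])

```text
time_s: 4.53
eef_pos: [630.5, 51.2, 86.3]
ee_rot: [0.701, 0.097, 0.7, -0.097]
force: [-0.5, 2.1, 4.0]
grip_width: 0.0
```

Request:
carry_out([
  [1, 0, -8.7, 1.1, 0, 0, 0],
  [1, 0, -17.4, 0.9, 0, 0, 0],
  [1, 0, -26.0, -0.5, 0, 0, 0],
  [1, 0, -34.3, -3.0, 0, 0, 0],
  [1, 0, -42.2, -6.7, 0, 0, 0],
])

```text
time_s: 5.15
eef_pos: [612.2, 12.6, 86.4]
ee_rot: [0.701, 0.096, 0.7, -0.097]
force: [0.9, 2.6, 3.2]
grip_width: 0.004
```

Request:
carry_out([
  [1, 0, -7.3, -4.8, 0, 0, 0],
  [1, 0, -13.9, -10.5, 0, 0, 0],
  [1, 0, -19.6, -17.1, 0, 0, 0],
  [1, 0, -24.4, -24.4, 0, 0, 0],
  [1, 0, -28.0, -32.3, 0, 0, 0],
])

```text
time_s: 5.78
eef_pos: [573.3, -5.3, 86.3]
ee_rot: [0.701, 0.096, 0.7, -0.097]
force: [2.3, 0.4, 3.8]
grip_width: 0.001
```

Request:
carry_out([
  [1, 0, -2.5, -8.3, 0, 0, 0],
  [1, 0, -3.9, -17.0, 0, 0, 0],
  [1, 0, -4.1, -25.7, 0, 0, 0],
  [1, 0, -3.0, -34.3, 0, 0, 0],
  [1, 0, -0.7, -42.7, 0, 0, 0],
])

```text
time_s: 6.4
eef_pos: [531.9, 5.9, 86.3]
ee_rot: [0.7, 0.096, 0.701, -0.097]
force: [1.5, -1.3, 3.8]
grip_width: -0.001
```

Request:
carry_out([
  [1, 0, 3.4, -8.0, 0, 0, 0],
  [1, 0, 7.9, -15.5, 0, 0, 0],
  [1, 0, 13.4, -22.3, 0, 0, 0],
  [1, 0, 19.8, -28.2, 0, 0, 0],
  [1, 0, 26.9, -33.2, 0, 0, 0],
])

```text
time_s: 7.02
eef_pos: [507.5, 41.1, 86.2]
ee_rot: [0.7, 0.096, 0.701, -0.097]
force: [0.4, -1.9, 4.2]
grip_width: -0.001
```

Request:
carry_out([
  [1, 0, 7.8, -4.0, 0, 0, 0],
  [1, 0, 16.0, -6.8, 0, 0, 0],
  [1, 0, 24.6, -8.5, 0, 0, 0],
  [1, 0, 33.3, -8.9, 0, 0, 0],
  [1, 0, 42.0, -8.1, 0, 0, 0],
])

```text
time_s: 7.65
eef_pos: [511.4, 83.8, 86.2]
ee_rot: [0.7, 0.096, 0.701, -0.096]
force: [-1.3, -2.5, 3.1]
grip_width: 0.001
```

Request:
carry_out([
  [1, 0, 8.5, 2.0, 0, 0, 0],
  [1, 0, 16.6, 5.1, 0, 0, 0],
  [1, 0, 24.3, 9.3, 0, 0, 0],
  [1, 0, 31.2, 14.6, 0, 0, 0],
  [1, 0, 37.4, 20.7, 0, 0, 0],
])

```text
time_s: 8.28
eef_pos: [541.8, 114.0, 86.2]
ee_rot: [0.7, 0.097, 0.701, -0.096]
force: [-1.9, -2.0, 3.4]
grip_width: -0.0
```

Request:
carry_out([
  [1, 0, 5.2, 7.0, 0, 0, 0],
  [1, 0, 9.5, 14.6, 0, 0, 0],
  [1, 0, 12.6, 22.7, 0, 0, 0],
  [1, 0, 14.6, 31.2, 0, 0, 0],
  [1, 0, 15.3, 39.9, 0, 0, 0],
])

```text
time_s: 8.9
eef_pos: [584.5, 117.6, 86.3]
ee_rot: [0.7, 0.097, 0.7, -0.096]
force: [-2.1, 0.1, 3.0]
grip_width: 0.001
```

Request:
carry_out([
  [1, 0, -0.5, 8.7, 0, 0, 0],
  [1, 0, -2.1, 17.3, 0, 0, 0],
  [1, 0, -5.0, 25.5, 0, 0, 0],
  [1, 0, -8.9, 33.3, 0, 0, 0],
  [1, 0, -13.9, 40.4, 0, 0, 0],
])

```text
time_s: 9.52
eef_pos: [619.6, 92.9, 86.4]
ee_rot: [0.701, 0.097, 0.7, -0.096]
force: [-1.1, 2.4, 3.3]
grip_width: -0.001
```

Back beside the block, with contact held all the way round. I'll hold briefly, then lift slowly.

Request:
carry_out([
  [1, 0, 0, 0, 0, 0, 0],
  [1, 0, 0, 0, 0, 0, 0],
  [1, -1, 0, 0, 0, 0, 0],
  [1, -2, 0, 0, 0, 0, 0],
  [1, -3.5, 0, 0, 0, 0, 0],
])

```text
time_s: 10.15
eef_pos: [619.0, 93.4, 89.8]
ee_rot: [0.7, 0.096, 0.701, -0.096]
force: [0.8, -0.8, 2.9]
grip_width: 0.002
```

Request:
carry_out([
  [1, -2, 0, 0, 0, 0, 0],
  [1, -5, 0, 0, 0, 0, 0],
  [1, -15, 0, 0, 0, 0, 0],
  [1, -35, 0, 0, 0, 0, 0],
  [1, -60, 0, 0, 0, 0, 0],
])

```text
time_s: 10.78
eef_pos: [618.8, 93.4, 150.6]
ee_rot: [0.7, 0.096, 0.701, -0.096]
force: [0.2, 0.3, -0.0]
grip_width: 0.003
```

Request:
carry_out([
  [1, -30, 0, 0, 0, 0, 0],
  [1, -60, 0, 0, 0, 0, 0],
  [1, -75, 0, 0, 0, 0, 0],
  [1, -80, 0, 0, 0, 0, 0],
  [1, -80, 0, 0, 0, 0, 0],
])

```text
time_s: 11.4
eef_pos: [618.9, 93.3, 229.1]
ee_rot: [0.7, 0.096, 0.701, -0.097]
force: [0.6, -0.2, -1.0]
grip_width: -0.001
```

```bash
python3 - <<'E'
from h import *
import cv2
im=viewer.capture("side"); t=viewer.capture("top"); s,r=tool(); print(s['eef_pos'],s['force'],s['time_s'])
z=lambda i:cv2.resize(i[:,:,::-1],None,fx=3.5,fy=3.5,interpolation=cv2.INTER_CUBIC)
cv2.imwrite("pics/fin.png",np.hstack([z(im[120:230,270:385]),z(t[130:240,240:350])]))
E
```

```text
[618.76802049  93.29727536 228.61182712] [ 0.77789449  0.28059905 -0.1693733 ] 11.5
```

View pics/fin.png

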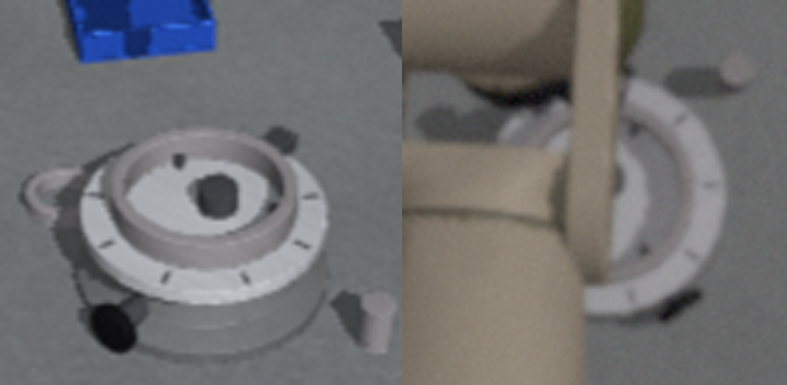

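The side view shows the ring, disc, small ring and roller where they were. The platen is back up and the fingers are clear.

```bash
python3 -c "
from rig import order; print(order.finish_job())"
```

```text
the job is handed in; nothing more can be done
None
```

I ran the closed fingertips once round the ring's rim, clockwise from beside the index block, past each mark in turn and back to the block. I then lifted clear and handed the job in; the clock read 11.5 s at my last check.

- **Pressure:** the vertical force was 3.0–4.2 N at every reading on the way round. The fingers pressed the platen down about 4.5–5 mm of its 16 mm, judging by fingertip height.
- **Position:** I took the ring centre as (568, 57) mm. The two cameras agreed on it to about 1.5 mm, and the measured tip positions stayed within about 1 mm of the planned path. One reading did not fit as well: a rough check of the ring's edge in the side view put the centre about 3.5 mm away in x. I trusted the marks and the top view instead.
- **Afterwards:** the last side picture shows the ring, disc, small ring and roller unmoved and the platen back up. The arm hid part of the gauge in the top view. The tip was at 229 mm height, with under 1 N on the tool.

I only read force and height at the end of each move, so brief changes in between were not recorded.

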